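# Reseat the askew cover of a specimen dish

### The arm

A 6-joint arm with a two-finger parallel gripper is mounted at the origin on the work surface. World frame = base frame: x ahead of the robot, y to its left, z up, the work surface at z = 0. Lengths are in m, angles in rad, forces in N, time in s.
With the tool pointing down it reaches from about 0.25 to 0.85 m from the base axis. Payload 12.5 kg.
Tool frame: the origin (TCP) lies at the very end of the fingers, on their centre line; the grasp point (between the pads) lies 19 mm behind it; z points along the fingers, x is the direction in which the jaws open and shut, and the axes are right-handed (so a half turn about z gives the same grasp; the last joint's range is limited). The gripper opens to 93 mm and grips with 3 to 60 N. Pads are 15 mm wide; open, the fingers measure 128 mm over their backs; the gripper's body (75 mm by 188 mm) begins 65 mm behind the grasp point.
Start: joints at [1.13, 0.351, 1.652, -0, 1.139, -0.085], TCP at [0.192, 0.516, 0.219] pointing down, gripper open.
Joint ranges: [-2.75, 2.75], [-0.79, 2.1], [0.01, 2.65], [-1.57, 4.71], [0.07, 3.14], [-2.87, 2.87]. Speed limits (rad/s): [2.22, 2.22, 2.79, 3.14, 3.14, 3.14].

### API

Orientations are given as a rotation vector (axis times angle).
In Python, from rig import bot gives the robot as it stands. Calls block until the motion is done:
- bot.goto(position, orientation): joint-space move of the TCP to a pose.
- bot.move_straight(position, attitude=None, v=0.15): straight line of the TCP; attitude=None keeps the orientation; v is the mean speed in m/s.
- bot.move_j(angles): joint-space move.
- bot.gripper_open() and bot.close(strength=None): open the fingers fully, or close them until they stop; strength is the grip in N (None keeps the last).
- bot.dwell(seconds).
- bot.solve_ik(position, orientation): joint angles nearest the present ones, or None.
- bot.get_obs(): the state.
- bot.capture(name): name is "scene" or "top"; returns a dict with "pixels" (400x640x3 uint8, blue, green, red), "depth" (400x640 float32, m along the optical axis (not along the pixel's ray), 0 where there is no reading), "intrinsics" (3x3 intrinsics, pixels), "R" (3x3) and "t" (3): a world point X has camera coordinates R X + t. Camera axes: x right, y down, z forward; pixel columns grow to the right and rows downward; lengths in m; the calibration is good to about 2 mm. A picture is of the moment at which its call begins.
A pose or a line that the arm cannot do raises bot.MotionError and nothing moves.
- bot.job_done(): hands the job in, once; it reports no verdict.
The state is a dict: "clock": time; "joint_pos": joint angles; "joint_vel": joint speeds; "joint_torque": joint torques, N m; "tool_pos": TCP position; "ee_rot": TCP orientation; "contact_force": force on the tool from outside, world axes, zero at the start; "torque": the same for the moment, N m; "width": finger opening in m.
Only numpy, scipy, OpenCV 4.12 (cv2) and the standard library are available. Lean on these libraries where they do the work, as an engineer would, in place of code of your own. Each camera call takes 0.05 s, during which the arm holds its last target.

### The job

The cover of the larger specimen dish on the inspection stage has slid off centre and leaves the specimen open to dust. Hold the cover by its bar grip, raise one edge first so that it is plainly tilted (about 15 degrees) while the opposite edge is still at the rim, then lift it just clear of the dish, about 2 cm, and lay it gently back down flat and centred on the dish, and let go. Do not shift the dish, and leave the smaller covered dish alone.

Things in the scene. Friction and masses are not known exactly. Their poses are not given: they have to be found in the camera images.
- lid_grip (a point): Centre, half-way up, of the bar grip on the askew cover. The bar stands in the middle of the cover's disc, 36 mm long (point's x), 12 mm wide (y), 27 mm tall: its top is 13.5 mm above this point, the disc's upper face 13.5 mm below, z up. Pinched across its 12 mm width, the cover is tilted by leaning the gripper along the bar, about the line on which the fingers close.
- lid_base (a point): Centre of the flat underside of that cover, 18.5 mm below lid_grip. The cover is a loose grey plastic disc, 96 mm across, 5 mm thick, about 70 g, one piece with its bar. It starts lying flat on the rim of the larger dish, 20 to 24 mm off centre. Axes as for lid_grip.
- dish_rim (a point): Centre of the rim of the larger dish, 22 mm above its underside, z up. A loose, round, white ceramic dish standing on the stage, about 300 g: 76 mm outer diameter, 22 mm tall, wall 4 mm, dark inside with a flat grey specimen on its floor.
- small_knob (a point): Bystander, to be left alone: centre of the round knob (12 mm across, 12 mm tall) on the centred cover of the smaller dish on the same stage. Its grey disc is 58 mm across and 4 mm thick, its upper face 6 mm below this point; the white dish is 48 mm across and 22 mm tall.
There are look-alikes about, which are no part of the job. Leave any turquoise look-alike of the part that bears dish_rim alone.

How it is judged:
On the way, in this order (a step that is already met when the one before it is completed fails the run):
1. one edge of the cover is raised first: the cover tilts at least 8 degrees while its middle has risen less than 12 mm from the rim's level (angle between lid_grip's own z axis and vertical above 0.14 rad and z of lid_base in the frame of dish_rim below 0.012 m and contact force between the fingers and lid above 0.5 N), for 0.05 s.
2. the cover is held clear of the dish, its middle at least 13 mm above the rim (z of lid_base in the frame of dish_rim above 0.013 m and contact force between lid and dish below 0.01 N and contact force between the fingers and lid above 0.5 N), for 0.1 s.
At the end, for the whole second after the job is handed in: The cover lies at rest and flat (within 3.4 degrees) on the larger dish's rim (within 3 mm in height), its centre within 10 mm of the dish's centre, released; the dish is upright (within 3.4 degrees) and within 20 mm of where it stood (horizontal distance between lid_base and dish_rim below 0.01 m and z of lid_base in the frame of dish_rim between -0.003 and 0.003 m and angle between each of lid_grip, dish_rim's own z axis and vertical below 0.06 rad and distance of dish_rim from where it was at the start of the episode below 0.02 m and linear speed of lid below 0.02 m/s); the robot touches nothing.
It fails at once if the cover is lifted far more than just clear: over 70 mm above the rim (z of lid_base in the frame of dish_rim above 0.07 m).
It fails at once if the cover is dropped or thrown: it moves faster than 0.45 m/s (linear speed of lid above 0.45 m/s).
It fails at once if the smaller dish's cover is moved by more than 15 mm (distance of small_knob from where it was at the start of the episode above 0.015 m).
It also fails if it takes over 38 s, if anything falls off the work surface, if the arm or the gripper's body presses on something with over 40 N, if the wrist force passes 120 N, or if a joint passes its speed limit or range.

## Working session

There is one attempt and no reset: what is moved stays moved. The work goes in short steps, each a Python script; the robot and the scene stay as the last script left them, time stands still between calls to the robot, and variables do not carry over. Pictures are saved under pics/ and viewed, and the job is handed in when it is done.

```bash
ls; mkdir -p pics; python3 - <<'E'
from rig import bot
import cv2,numpy as np,pickle
o=bot.get_obs();print(o['clock'],o['tool_pos'],o['ee_rot'],o['width'])
for n in("scene","top"):
    c=bot.capture(n);pickle.dump(c,open(n+"0.pkl","wb"));cv2.imwrite(f"pics/{n}0.png",c["pixels"]);print(n,c["intrinsics"].tolist(),(-c["R"].T@c["t"]).tolist(),c["R"].tolist())
E
```

```text
pics
0.0 [0.19140938 0.51525139 0.21809615] [ 2.57899024e+00  1.79296697e+00 -1.59048212e-03] 0.09288313933234396
scene [[374.79412505216357, 0.0, 318.99055181268756], [0.0, 374.79412505216357, 203.93691666561168], [0.0, 0.0, 1.0]] [0.8839184146471499, 0.514939925173676, 0.5488221649847451] [[-0.7913855322001894, 0.6113117254076607, -0.002629411214009696], [0.4112998002094361, 0.5292642243822435, -0.742099626153214], [-0.4522625496013363, -0.5883683838958136, -0.6702844404131187]]
top [[439.3003781191014, 0.0, 323.06777407470105], [0.0, 439.3003781191014, 199.09762781407014], [0.0, 0.0, 1.0]] [0.4166009644743434, 0.07678212567307885, 0.7877597070880988] [[-0.008327394676743136, -0.9993717801769985, -0.034448504811592603], [-0.9819197706419387, 0.014687420007252925, -0.1887269024702439], [0.18911430014776814, 0.032254064540567805, -0.9814252171206078]]
```

View pics/scene0.png

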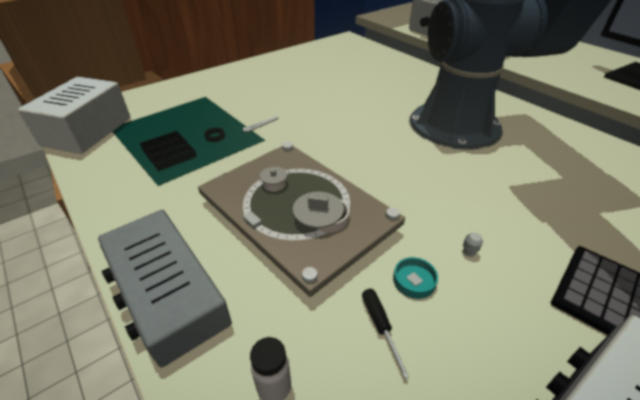

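View pics/top0.png

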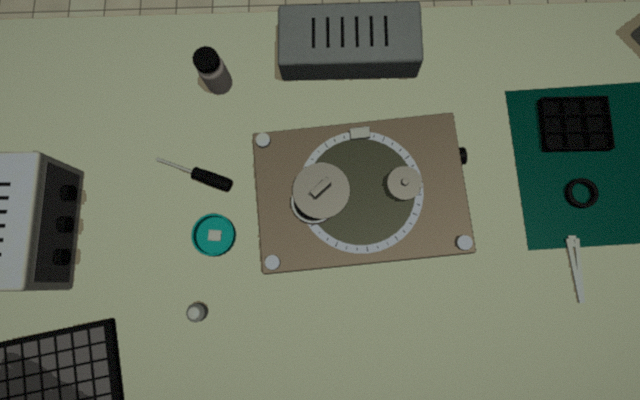

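The top view shows the askew cover at about (320,190) with its bar at (320,187). The larger dish's rim peeks out at the lower left, near (305,217). The small covered dish is at (404,183), and the turquoise look-alike is at (214,235), off the stage. I'll zoom in and get depths next.

```bash
python3 - <<'E'
import cv2,numpy as np,pickle
t=pickle.load(open("top0.pkl","rb"));s=pickle.load(open("scene0.pkl","rb"))
cv2.imwrite("pics/topz.png",cv2.resize(t["pixels"][140:250,270:440],None,fx=4.5,fy=4.5,interpolation=cv2.INTER_CUBIC))
cv2.imwrite("pics/scz.png",cv2.resize(s["pixels"][150:260,230:390],None,fx=4.8,fy=4.8,interpolation=cv2.INTER_CUBIC))
def pt(c,u,v):
    d=c["depth"][v,u];K=c["intrinsics"]
    return c["R"].T@(np.array([(u-K[0,2])/K[0,0]*d,(v-K[1,2])/K[1,1]*d,d])-c["t"])
for n,c,L in(("top",t,[(320,187),(335,175),(310,205),(303,216),(375,210),(405,182),(395,190),(280,150),(440,255),(260,300),(214,235)]),("scene",s,[(318,205),(330,218),(300,210),(270,220),(273,173)])):
    for p in L: print(n,p,pt(c,*p).round(4),c["pixels"][p[1],p[0]])
E
```

```text
top (320, 187) [0.5693 0.1042 0.0983] [113 124 125]
top (335, 175) [0.5953 0.0799 0.0724] [112 123 124]
top (310, 205) [0.5446 0.122  0.0736] [114 125 128]
top (303, 216) [0.5299 0.1354 0.0504] [24 27 24]
top (375, 210) [0.5395 0.0126 0.0449] [69 82 78]
top (405, 182) [ 0.5788 -0.0344  0.0834] [119 133 136]
top (395, 190) [ 0.5682 -0.0191  0.0717] [112 126 128]
top (280, 150) [0.6491 0.1765 0.0453] [ 80  94 104]
top (440, 255) [ 0.462  -0.0931  0.0445] [64 80 87]
top (260, 300) [0.3894 0.2149 0.0012] [123 146 141]
top (214, 235) [0.504  0.2986 0.0091] [132 147 142]
scene (318, 205) [0.5733 0.1078 0.0837] [61 68 69]
scene (330, 218) [0.5703 0.1397 0.0729] [125 137 140]
scene (300, 210) [0.601  0.0888 0.0728] [125 137 139]
scene (270, 220) [0.6471 0.0533 0.047 ] [61 77 75]
scene (273, 173) [ 0.5826 -0.0327  0.0774] [66 74 75]
```

View pics/topz.png

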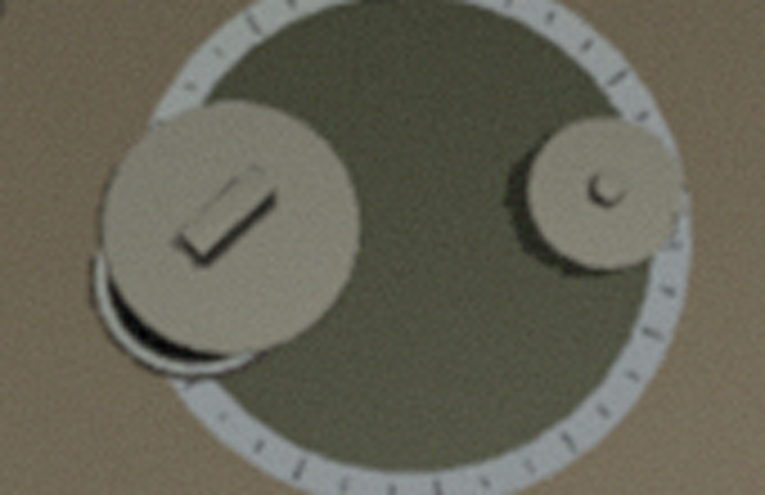

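View pics/scz.png

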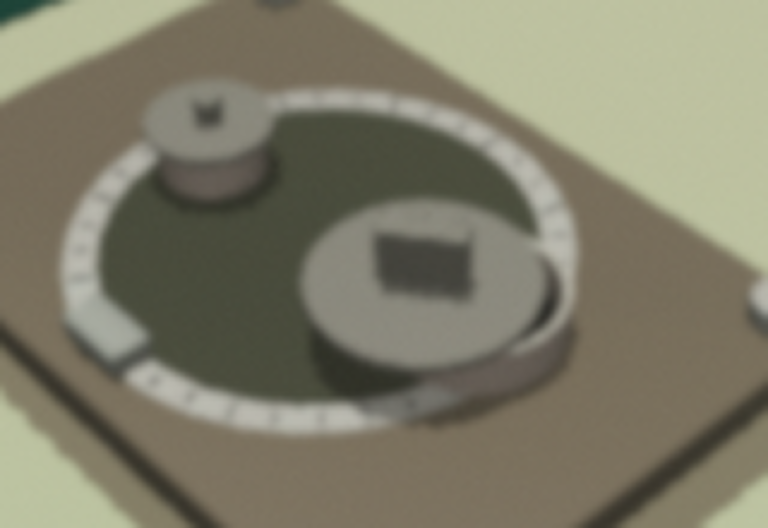

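The crop shows the disc edge clearly, a bar running diagonally from (180,240) to (270,190), and the dish rim crescent at the lower left. I'll measure the disc, the bar and the rim circle by projecting pixels onto their planes.

```bash
cat > h.py <<'E'
import cv2,numpy as np,pickle
from scipy.optimize import least_squares
def cloud(c):
    d=c["depth"].astype(float);K=c["intrinsics"];v,u=np.mgrid[:d.shape[0],:d.shape[1]]
    P=np.stack([(u-K[0,2])/K[0,0]*d,(v-K[1,2])/K[1,1]*d,d],-1)
    return (P-c["t"])@c["R"]
def ray(c,uv,z):
    K=c["intrinsics"];uv=np.atleast_2d(uv).astype(float)
    D=np.c_[(uv[:,0]-K[0,2])/K[0,0],(uv[:,1]-K[1,2])/K[1,1],np.ones(len(uv))]@c["R"]
    o=-c["R"].T@c["t"]
    return o+D*((z-o[2])/D[:,2])[:,None]
def circ(p,r=None):
    x0=[*p.mean(0),r or .04]
    f=(lambda x:np.hypot(*(p-x[:2]).T)-(r or x[2]))
    s=least_squares(f,x0 if r is None else x0[:2],loss='soft_l1',f_scale=.001)
    return s.x,np.sqrt(np.mean(f(s.x)**2))
E
python3 - <<'E'
from h import *
for n in("top","scene"):
    c=pickle.load(open(n+"0.pkl","rb"));W=cloud(c);X,Y,Z=W[...,0],W[...,1],W[...,2]
    near=np.hypot(X-.57,Y-.105)<.075
    for nm,lo,hi in(("stage",.035,.052),("disc",.068,.078),("bar",.088,.108)):
        m=near&(Z>lo)&(Z<hi);print(n,nm,m.sum(),np.median(Z[m]).round(4),np.std(Z[m]).round(4),W[m].mean(0).round(4))
    zd=np.median(Z[near&(Z>.068)&(Z<.078)]);
    m=near&(Z>.065)
    g=cv2.cvtColor(c["pixels"],cv2.COLOR_BGR2GRAY)
    cs,_=cv2.findContours(m.astype(np.uint8),cv2.RETR_EXTERNAL,cv2.CHAIN_APPROX_NONE);k=max(cs,key=cv2.contourArea)[:,0]
    print(" outline",circ(ray(c,k,zd)[:,:2]),circ(ray(c,k,zd)[:,:2],.048))
    b=(near&(Z>.090)).astype(np.uint8)
    cs,_=cv2.findContours(b,cv2.RETR_EXTERNAL,cv2.CHAIN_APPROX_NONE);k=max(cs,key=cv2.contourArea)[:,0]
    p=ray(c,k,.0985)[:,:2]; r=cv2.minAreaRect((p*1000).astype(np.float32));print(" bar",r,[ (q/1000).round(4).tolist() for q in cv2.boxPoints(r)])
    # knob
    m2=(np.hypot(X-.578,Y+.033)<.045)&(Z>.067);print(" small",W[m2].mean(0).round(4),np.median(Z[m2]))
E
python3 - <<'E'
from h import *
# rim crescent in top: edge points by radial scan on plane z=rim
for n in("top","scene"):
    c=pickle.load(open(n+"0.pkl","rb"));W=cloud(c);X,Y,Z=W[...,0],W[...,1],W[...,2]
    if n=="top":
        cv2.imwrite("pics/zmap.png",cv2.resize((np.clip((Z[140:250,270:440]-.03)/.08,0,1)*255).astype(np.uint8),None,fx=4.5,fy=4.5,interpolation=cv2.INTER_NEAREST))
    m=(np.hypot(X-.57,Y-.105)<.08)&(abs(Z-.066)<.0022);print(n,m.sum(),W[m].mean(0))
E
```

```text
top stage 3117 0.0457 0.0015 [0.5663 0.1038 0.0458]
top disc 2333 0.0722 0.0013 [0.5681 0.1035 0.0722]
top bar 187 0.0989 0.0025 [0.5691 0.1028 0.0984]
 outline (array([0.56664053, 0.10537824, 0.04919602]), np.float64(0.002754592267373233)) (array([0.56743696, 0.10481473]), np.float64(0.0032789569539227125))
 bar ((568.9768676757812, 103.03410339355469), (13.459500312805176, 35.81967544555664), 41.642452239990234) [[0.5519999861717224, 0.11190000176429749], [0.5758000016212463, 0.0851999968290329], [0.5859000086784363, 0.0940999984741211], [0.5620999932289124, 0.120899997651577]]
 small [ 0.5798 -0.0352  0.0718] 0.07133485518734424
scene stage 1752 0.0458 0.0013 [0.5898 0.126  0.0459]
scene disc 1199 0.0724 0.0012 [0.5755 0.1087 0.0724]
scene bar 170 0.0983 0.0036 [0.5723 0.1045 0.0965]
 outline (array([0.5698296 , 0.10547979, 0.0495091 ]), np.float64(0.002386515667883091)) (array([0.57070199, 0.10483718]), np.float64(0.0031417768126743495))
 bar ((573.5625610351562, 105.42730712890625), (22.041637420654297, 37.18964767456055), 42.4697265625) [[0.5529000163078308, 0.11169999837875366], [0.578000009059906, 0.08429999649524689], [0.5942000150680542, 0.09920000284910202], [0.569100022315979, 0.1265999972820282]]
 small [ 0.583  -0.034   0.0725] 0.07182742548186716
top 108 [0.52950665 0.13169462 0.0666653 ]
scene 90 [0.5451333  0.1363092  0.06643736]
```

View pics/zmap.png

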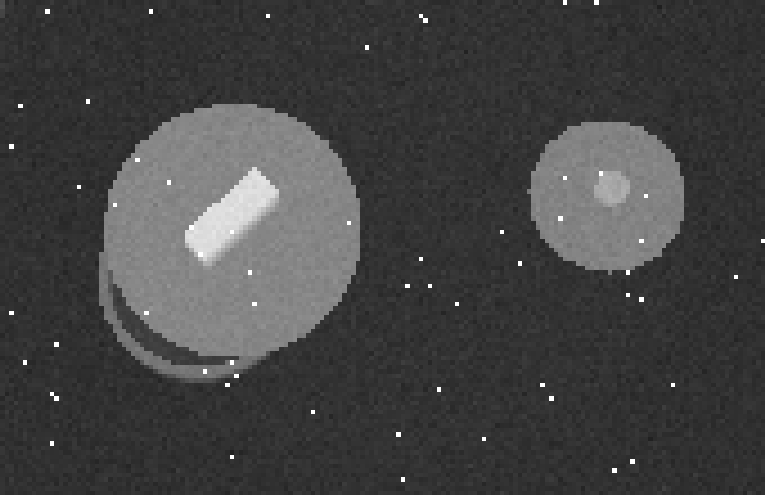

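```bash
python3 - <<'E'
from h import *
for n in("top","scene"):
    c=pickle.load(open(n+"0.pkl","rb"));W=cloud(c);X,Y,Z=W[...,0],W[...,1],W[...,2]
    Zm=cv2.medianBlur(Z.astype(np.float32),3)
    near=np.hypot(X-.57,Y-.105)<.085
    def outline(m,hole=False):
        cs,_=cv2.findContours(m.astype(np.uint8),cv2.RETR_EXTERNAL,cv2.CHAIN_APPROX_NONE);return max(cs,key=cv2.contourArea)[:,0]
    k=outline(near&(Zm>.0608))
    zr,zd=.0675,.0725
    if 1:
        pd=ray(c,k,zd)[:,:2]
        # fit disc on the side away from crescent: iterative inliers
        ctr=np.array([.5685,.104])
        for i in range(8):
            d=np.hypot(*(pd-ctr).T)
            far=(pd-ctr)@np.array([.62,-.78])>-.01 
            ctr,res=circ(pd[far],.048)
        fr=circ(pd[far])
        print(n,"disc",ctr.round(4),res.round(5),"free r",fr[0].round(4),far.sum())
    pr=ray(c,k,zr)[:,:2]
    cd=ray(c,k,zd)[:,:2]; out=np.hypot(*(cd-ctr).T)>.0505
    q=pr[out]; print("  rim pts",out.sum(),circ(q,.038),circ(q),circ(q,.038)[0]-ctr, np.hypot(*(circ(q,.038)[0]-ctr)))
    # with half-pixel growth
    m=near&(Zm>.0635)&(Zm<.0695)&(np.hypot(*(np.moveaxis(W[...,:2],-1,0)-ctr[:,None,None]))>.0495)
    p=W[m][:,:2]; print("  rim cloud",m.sum(),circ(p,.036),circ(p))
    b=near&(Zm>.0955);v,u=np.nonzero(b);p=ray(c,np.c_[u,v],.0995)[:,:2];w,V=np.linalg.eigh(np.cov(p.T));print("  bar top",b.sum(),p.mean(0).round(4),np.median(Z[b]).round(4),V[:,1],np.degrees(np.arctan2(V[1,1],V[0,1])),np.sqrt(12*w))
E
```

```text
top disc [0.5687 0.1044] 0.00067 free r [0.5694 0.1035 0.0471] 90
  rim pts 42 (array([0.55304263, 0.11532861]), np.float64(0.0004804023059578804)) (array([0.55183658, 0.11606126, 0.03679632]), np.float64(0.00043744988632498874)) [-0.01562776  0.01094503] 0.019079319972386585
  rim cloud 110 (array([0.55258386, 0.115882  ]), np.float64(0.0011997009010061973)) (array([0.55401782, 0.11488517, 0.03750171]), np.float64(0.0011846845873981443))
  bar top 169 [0.5692 0.1032] 0.0991 [-0.6689237   0.74333107] 131.98404955850734 [0.01238647 0.03590017]
scene disc [0.5716 0.1038] 0.00088 free r [0.5712 0.1042 0.0485] 73
  rim pts 34 (array([0.55685778, 0.11799598]), np.float64(0.0009883618498402857)) (array([0.55842963, 0.11534462, 0.04064112]), np.float64(0.0008454680721038329)) [-0.01476529  0.01423348] 0.020508670926704727
  rim cloud 73 (array([0.55496375, 0.11588004]), np.float64(0.0012892475369079262)) (array([0.55640997, 0.11460772, 0.0376269 ]), np.float64(0.001259550758282685))
  bar top 106 [0.5717 0.104 ] 0.0992 [-0.6431897   0.76570687] 130.03008068583662 [0.01503245 0.03556902]
```

The two views agree to about 2.5 mm, close to the calibration tolerance. My working numbers:

| Quantity | Value |
|---|---|
| Bar centre | about (0.5705, 0.1036) |
| Bar axis | about 131.5° |
| Bar top z | 0.0992 |
| Disc top z | 0.0725 |
| Dish centre relative to cover | about (-0.016, +0.0128), 20.5 mm (expected 20–24) |

Next I'll check IK for the whole plan, then approach.

```bash
cat > plan.py <<'E'
import numpy as np
from scipy.spatial.transform import Rotation as Ro
C=np.array([.5704,.1037]); th=np.radians(131.3)
a=np.array([np.cos(th),np.sin(th),0]); n=np.array([np.sin(th),-np.cos(th),0])  # bar axis, across
zt=.0757; zr=.0675
OFF=np.array([-.0163,.0130])
z=np.array([0,0,-1.]);R0=Ro.from_matrix(np.c_[n,np.cross(z,n),z])
T0=np.array([*C,zt])
def tilt(deg,extra,sgn=1):
    # raise the +a edge (sgn=1): rotate about axis through rim point at -17 mm along a
    piv=np.array([*C,zr])-sgn*.017*a
    ax=-np.cross(np.array([0,0,1.]),a)*sgn
    # rotating a about ax by +: ax x a should be up
    assert np.cross(ax,a*sgn)[2]>0
    q=Ro.from_rotvec(ax*np.radians(deg))
    return piv+q.apply(T0-piv)+[0,0,extra],(q*R0).as_rotvec()
E
python3 - <<'E'
from plan import *
from rig import bot
r0=R0.as_rotvec()
for nm,p,r in[("above",T0+[0,0,.08],r0),("grasp",T0,r0),("tilt",*tilt(15,.002)),("tilt-",*tilt(15,.002,-1)),("tiltup",tilt(15,.02)[0],tilt(15,.02)[1]),("place",T0+[*OFF,.0],r0)]:
    print(nm,np.round(p,4),np.round(r,3),bot.solve_ik(p,r))
bot.goto(T0+[0,0,.08],r0)
o=bot.get_obs();print(o['clock'],o['tool_pos'],o['contact_force'])
bot.move_straight(T0+[0,0,.012],v=.08)
o=bot.get_obs();print(o['clock'],o['tool_pos'],o['contact_force'])
import cv2
for k in("scene","top"):
    cv2.imwrite(f"pics/{k}1.png",bot.capture(k)["pixels"])
E
```

```text
above [0.5704 0.1037 0.1557] [2.94  1.108 0.   ] [ 9.95448135e-02  4.74266512e-01  1.63360332e+00 -8.88178420e-16
  1.03372282e+00 -6.21276168e-01]
grasp [0.5704 0.1037 0.0757] [2.94  1.108 0.   ] [ 9.95448135e-02  5.83073795e-01  1.68468433e+00 -8.88178420e-16
  8.73834528e-01 -6.21276168e-01]
tilt [0.5722 0.1017 0.0818] [-2.708 -1.02   0.134] [ 0.00193953  0.6504551   1.56795471  0.2194689   1.10761639 -0.83543351]
tilt- [0.5686 0.1057 0.0818] [2.708 1.02  0.134] [ 0.21191414  0.53766876  1.78013587 -0.3480046   0.72451685 -0.25854277]
tiltup [0.5722 0.1017 0.0998] [-2.708 -1.02   0.134] [ 0.00193953  0.62590238  1.55950422  0.2160501   1.13984037 -0.82752662]
place [0.5541 0.1167 0.0757] [2.94  1.108 0.   ] [ 1.25367154e-01  5.63179698e-01  1.72170778e+00 -8.88178420e-16
  8.56705171e-01 -5.95453827e-01]
2.125 [0.57024936 0.1045243  0.15584166] [ 0.5428169   0.87800665 -0.12921345]
3.125 [0.57073507 0.10370843 0.08816292] [-0.50065449  0.1662698   0.76711068]
```

```bash
python3 - <<'E'
import cv2,numpy as np
s=cv2.imread("pics/scene1.png")[130:270,230:410];t=cv2.imread("pics/top1.png")[120:260,230:410]
cv2.imwrite("pics/c1.png",np.hstack([cv2.resize(x,(396,308),interpolation=cv2.INTER_CUBIC) for x in(s,t)]))
E
```

```text
(no output)
```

View pics/c1.png

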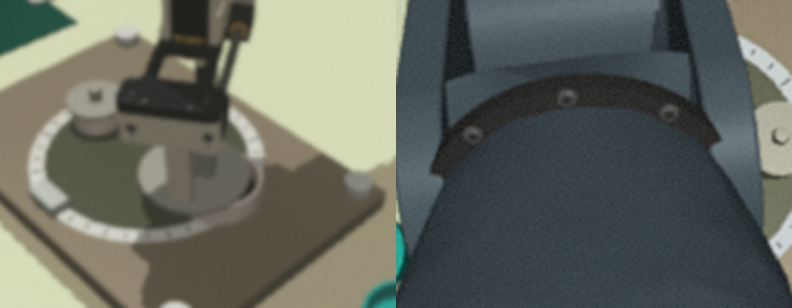

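In the scene crop the open jaws straddle the cover, with the near finger in front of the bar at about (180,180). The small dish at (95,100) is well clear. The top view is blocked by the arm. I'll descend and close, watching the force.

```bash
python3 - <<'E'
from plan import *
from rig import bot
def st(s):
    o=bot.get_obs();print(s,round(o['clock'],2),o['tool_pos'].round(4),o['contact_force'].round(2),np.round(o['torque'],2),round(float(o['width']),4));return o
for h in(.006,.003,.001,0.):
    bot.move_straight(T0+[0,0,h],v=.02); o=st(h)
bot.dwell(.2);st("rest")
bot.close(15);st("closed")
bot.dwell(.2);st("closed")
E
```

```text
0.006 3.67 [0.5703 0.1037 0.0816] [-0.17  0.34  0.21] [-0.03  0.05  0.01] 0.0931
0.003 3.98 [0.5703 0.1037 0.0786] [-0.43 -0.29  0.34] [-0.01  0.03 -0.01] 0.0931
0.001 4.22 [0.5704 0.1037 0.0766] [ 0.61 -0.17 -0.13] [-0.08  0.05 -0.04] 0.0931
0.0 4.47 [0.5704 0.1037 0.0757] [-0.16 -0.88  0.57] [-0.04 -0.04 -0.  ] 0.0932
rest 4.67 [0.5704 0.1037 0.0757] [-0.16 -0.49  0.8 ] [-0.01  0.01 -0.  ] 0.093
closed 5.9 [0.5704 0.1037 0.0757] [-0.09 -0.64 -0.33] [-0.03  0.04 -0.01] 0.012
closed 6.1 [0.5704 0.1037 0.0757] [-0.62 -0.21  0.95] [-0.08  0.01  0.01] 0.0117
```

The width reads 12 mm, so the bar is pinched. I'll firm up the grip, tilt in small arc steps, and look.

```bash
python3 - <<'E'
from plan import *
from rig import bot
import cv2,pickle
def st(s):
    o=bot.get_obs();print(s,round(o['clock'],2),o['tool_pos'].round(4),o['contact_force'].round(2),np.round(o['torque'],2),round(float(o['width']),4));return o
bot.close(35);st("grip")
for k in(3,6,9,12,15):
    p,r=tilt(k,.0025*min(1,k/6)); bot.move_straight(p,r,v=.006); st(k)
bot.dwell(.15);st("tilted")
c=bot.capture("scene");pickle.dump(c,open("scene2.pkl","wb"))
cv2.imwrite("pics/s2.png",cv2.resize(c["pixels"][130:270,230:410],None,fx=4.2,fy=4.2,interpolation=cv2.INTER_CUBIC))
E
```

```text
grip 6.32 [0.5704 0.1037 0.0757] [ 0.27 -0.01  0.06] [-0.08  0.11 -0.04] 0.0114
3 6.83 [0.5708 0.1031 0.0778] [-0.01  0.63 -0.68] [-0.03  0.07  0.03] 0.0117
6 7.34 [0.5711 0.1028 0.0799] [ 0.16 -0.53 -0.75] [-0.08  0.02 -0.03] 0.0118
9 7.66 [0.5715 0.1023 0.0806] [-0.06  0.56 -0.42] [-0.04 -0.06 -0.02] 0.0115
12 7.97 [0.5718 0.102  0.0814] [-0.27  0.59 -0.48] [-0.16 -0.13  0.04] 0.0114
15 8.29 [0.5722 0.1015 0.0821] [-0.   -0.09 -0.71] [-0.16 -0.09  0.05] 0.0118
tilted 8.44 [0.572  0.1018 0.0823] [ 0.38 -0.44 -1.57] [-0.15 -0.06 -0.05] 0.0117
```

View pics/s2.png

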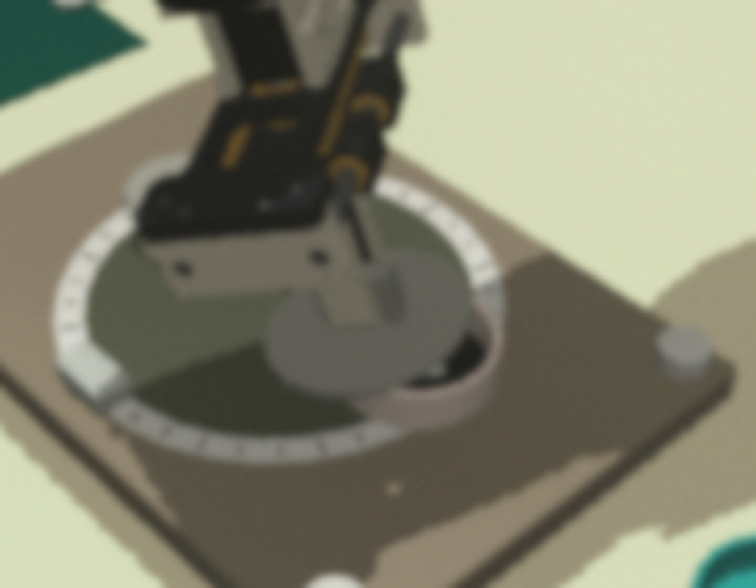

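The cover appears tilted with the gripper: right edge raised at about (460,300), and the left side down near the stage at (270,350). I'll measure the tilt by a plane fit to the depth and check the dish.

```bash
python3 - <<'E'
from h import *
from plan import a,C
c=pickle.load(open("scene2.pkl","rb"));W=cloud(c)
u0,v0=230,130
v,u=np.mgrid[130:270,230:410]; U=(u-230)*4.2;V=(v-130)*4.2
m=(((U-290)**2+(V-345)**2<14**2)|((U-440)**2+(V-300)**2<20**2)|((U-360)**2+(V-360)**2<22**2))
P=W[130:270,230:410][m];P=P[abs(P[:,2]-np.median(P[:,2]))<.025]
for i in range(3):
    A=np.c_[P[:,:2],np.ones(len(P))];s=np.linalg.lstsq(A,P[:,2],rcond=None)[0];r=P[:,2]-A@s;P=P[abs(r)<.004]
print(len(P),s,r.std(),"tilt deg",np.degrees(np.arctan(np.hypot(*s[:2]))),"dir",s[:2]/np.hypot(*s[:2]),a[:2],"z at C top",s@[*C,1])
E
```

```text
190 [-0.17475376  0.20105399  0.15875563] 0.0006646653728469398 tilt deg 14.916410955145434 dir [-0.65601668  0.75474639] [-0.66000167  0.75126413] z at C top 0.07992538722024399
```

The plane fit gives a tilt of 14.9° along the bar, with the middle raised about 7 mm, so there's no slip. Next I lift clear, level, shift over the dish and look again.

```bash
python3 - <<'E'
from plan import *
from rig import bot
import cv2,pickle
def st(s):
    o=bot.get_obs();print(s,round(o['clock'],2),o['tool_pos'].round(4),o['contact_force'].round(2),np.round(o['torque'],2),round(float(o['width']),4));return o
r0=R0.as_rotvec()
p,r=tilt(15,.018); bot.move_straight(p,r,v=.03); st("up")
bot.dwell(.3)
bot.move_straight(T0+[0,0,.022],r0,v=.004); st("level")
bot.dwell(.3);st("level")
bot.move_straight(T0+[*OFF,.022],r0,v=.03); bot.dwell(.2); st("over")
c=bot.capture("scene");pickle.dump(c,open("scene3.pkl","wb"))
cv2.imwrite("pics/s3.png",cv2.resize(c["pixels"][130:270,230:410],None,fx=4.2,fy=4.2,interpolation=cv2.INTER_CUBIC))
E
```

```text
up 9.16 [0.5721 0.1016 0.0978] [-0.26  0.48 -0.48] [-0.17 -0.02  0.  ] 0.0119
level 10.28 [0.5705 0.1036 0.0977] [ 0.1  -0.34 -1.38] [-0.04 -0.02 -0.02] 0.0119
level 10.58 [0.5705 0.1035 0.0976] [ 1.12 -0.03 -0.79] [-0.02  0.03 -0.03] 0.0114
over 11.62 [0.5542 0.1166 0.0977] [ 0.2  -0.2  -0.44] [ 0.02 -0.    0.02] 0.0118
```

View pics/s3.png

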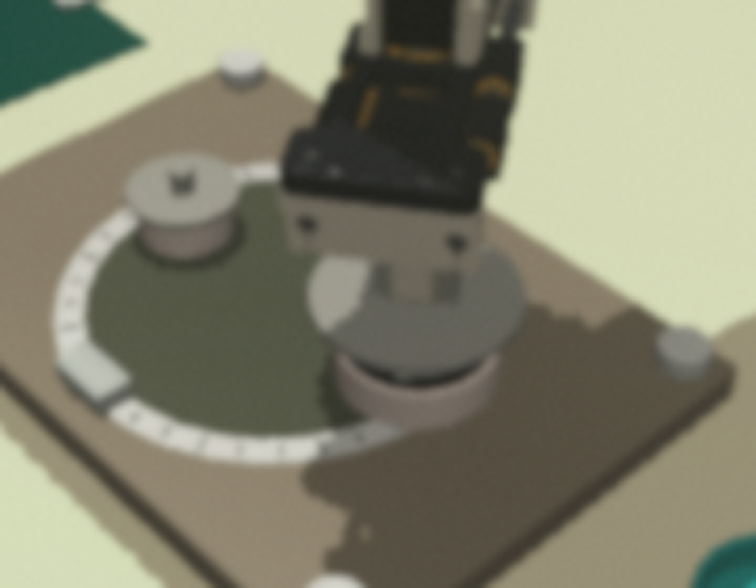

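The level cover at about (416,305) now hovers over the dish. The dish's visible front rim, from (335,360) to (498,355), is centred at about column 417. I'll lower gently and release.

```bash
python3 - <<'E'
from plan import *
from rig import bot
import cv2,pickle
def st(s):
    o=bot.get_obs();print(s,round(o['clock'],2),o['tool_pos'].round(4),o['contact_force'].round(2),np.round(o['torque'],2),round(float(o['width']),4));return o
G=T0+[*OFF,0]
bot.move_straight(G+[0,0,.004],v=.03); bot.dwell(.1); st("4mm")
for h in(.002,.001,.0005,0):
    bot.move_straight(G+[0,0,h],v=.008); bot.dwell(.1); o=st(h)
    if o['contact_force'][2]>3: break
bot.close(3); bot.dwell(.1); st("soft")
bot.gripper_open(); st("open")
bot.move_straight(G+[0,0,.03],v=.04); st("back")
bot.move_straight(G+[0,0,.1],v=.1)
bot.goto([.3,.40,.25],R0.as_rotvec()); st("away")
for n in("top","scene"):
    c=bot.capture(n);pickle.dump(c,open(n+"4.pkl","wb"))
    cv2.imwrite(f"pics/{n}4.png",cv2.resize(c["pixels"][130:270,230:430],None,fx=4,fy=4,interpolation=cv2.INTER_CUBIC))
E
```

```text
4mm 12.53 [0.5542 0.1167 0.0799] [-0.91  0.06 -0.94] [-0.08  0.01 -0.02] 0.0116
0.002 13.03 [0.5541 0.1167 0.0777] [-0.28  0.11  0.33] [0.01 0.02 0.  ] 0.0122
0.001 13.4 [0.5541 0.1167 0.0767] [-0.02 -0.42 -0.37] [-0.01  0.02 -0.01] 0.0117
0.0005 13.75 [0.5541 0.1167 0.0762] [-0.26  0.24 -1.44] [-0.03  0.01 -0.05] 0.0116
0 14.1 [0.5541 0.1167 0.0757] [ 0.37  0.23 -0.57] [-0.04  0.    0.01] 0.0116
soft 14.42 [0.5541 0.1167 0.0757] [ 0.06 -0.16 -1.09] [-0.02  0.03  0.04] 0.0115
open 15.75 [0.5541 0.1167 0.0757] [0.11 0.18 0.69] [-0.04  0.02  0.04] 0.0932
back 16.65 [0.554  0.1167 0.1055] [-0.28  0.97 -0.11] [0.06 0.04 0.  ] 0.0929
away 18.94 [0.3006 0.3996 0.2497] [0.21 0.29 0.22] [-0.01 -0.06  0.02] 0.0936
```

View pics/top4.png

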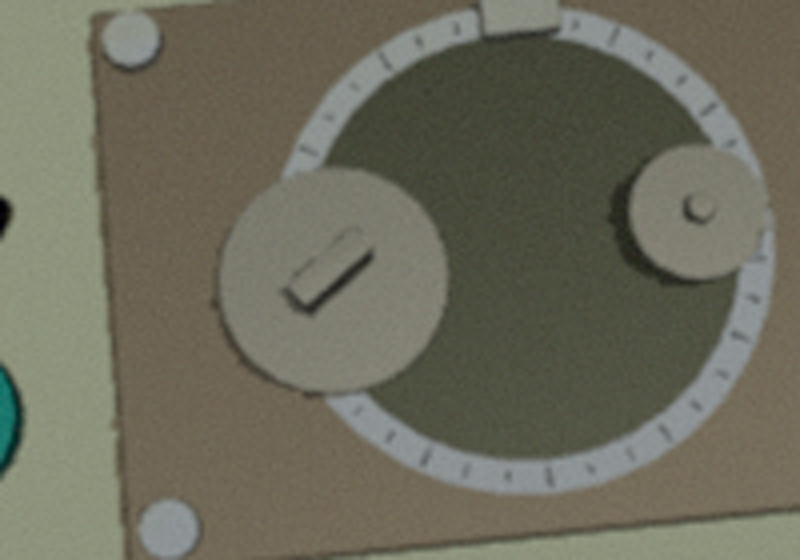

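View pics/scene4.png

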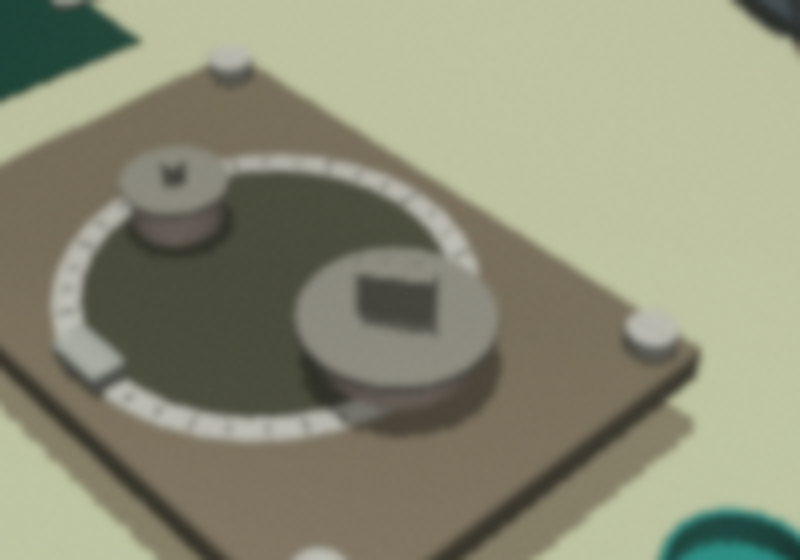

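```bash
python3 - <<'E'
from h import *
for n in("top","scene"):
    c=pickle.load(open(n+"4.pkl","rb"));W=cloud(c);X,Y,Z=W[...,0],W[...,1],W[...,2]
    Zm=cv2.medianBlur(Z.astype(np.float32),3)
    near=np.hypot(X-.554,Y-.117)<.08
    m=(near&(Zm>.0695)).astype(np.uint8)
    cs,_=cv2.findContours(m,cv2.RETR_EXTERNAL,cv2.CHAIN_APPROX_NONE);k=max(cs,key=cv2.contourArea)[:,0]
    p=ray(c,k,.0725)[:,:2];print(n,"disc",circ(p,.048),circ(p)[0])
    d=near&(abs(Z-.0725)<.004);P=W[d];A=np.c_[P[:,:2],np.ones(len(P))];s=np.linalg.lstsq(A,P[:,2],rcond=None)[0];print("  tilt",np.degrees(np.hypot(*s[:2])),"z",np.median(P[:,2]))
    # visible rim/wall below disc
    w=near&(Zm>.050)&(Zm<.0665);print("  wall px",w.sum(), [circ(W[w][:,:2],.038)] if w.sum()>20 else "")
    m2=(np.hypot(X-.578,Y+.033)<.045)&(Z>.067);print("  small",W[m2].mean(0).round(4))
E
```

```text
top disc (array([0.55360322, 0.1165816 ]), np.float64(0.001130525370943934)) [0.55357804 0.1166027  0.04700722]
  tilt 0.02104398071838519 z 0.07221606430938383
  wall px 0 
  small [ 0.5799 -0.0352  0.0717]
scene disc (array([0.55599244, 0.11651206]), np.float64(0.0009564528761613818)) [0.55602864 0.1165487  0.04741449]
  tilt 0.477884945263574 z 0.07240137308595201
  wall px 61 [(array([0.55360672, 0.11456328]), np.float64(0.0007087448161895373))]
  small [ 0.5831 -0.0341  0.0725]
```

The cover lies flat, with tilt under 0.5° and the disc top at z 0.0722–0.0724. Its centre is 1–3 mm from the dish centre measured in the same views, and the small cover's position hasn't changed. Handing in.

```bash
python3 - <<'E'
from rig import bot
o=bot.get_obs();print(o['clock'],o['width'],o['contact_force'].round(2))
bot.job_done()
E
```

```text
19.0417 0.09283766717745391 [-0.14 -0.16  0.13]
the job is handed in; nothing more can be done
```

I re-centred the cover on the larger dish, released it and handed the job in at 19.0 s; no verdict is reported. I pinched the bar across its 12 mm width and raised one edge to a measured 14.9°, with the middle up about 7 mm. I then lifted the cover to a commanded 22 mm, levelled it, moved it 21 mm over the dish and lowered it.

**Final checks:**
- **Cover:** it lies flat, within 0.5° in both views, with its top at z 0.0722–0.0724, the same as before.
- **Centring:** its centre is about 1 mm from the dish centre in the top view, using the dish position measured before the lift.
- **Dish:** I saw no shift beyond measurement error, but with the cover on it is mostly hidden from view.
- **Small dish:** its cover has not moved, to within 0.1 mm in both views.
- **Robot:** the gripper is open and the arm is clear, with no contact force beyond sensor noise.

**Disagreements:**
- The two cameras differ by about 2.5 mm in x, slightly more than the stated 2 mm calibration.
- In the scene view, a fit to the thin visible strip of dish wall put the dish 3 mm from the cover centre. That is still well inside the 10 mm limit.

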